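# Load the lamp stand and switch its isolator on

### The job

The slim, tall microscope objective is to be checked on the lamp stand. With the power still off, stand it upright, nose up, fully down in the stand's round well - put it in, do not drop it from above - and let it go; then turn the bar handle of the power isolator clockwise from off until it snaps into on. Leave the round dimmer knob and everything else on the bench as they are.

Things in the scene. Friction and masses are not known exactly. Their poses are not given: they have to be found in the camera images.
- slim_objective: Slim, tall microscope objective of bare aluminium with a brass foot and a dark band, standing loose on its foot, nose up; 62 mm tall, 0.08 to 0.17 kg. Foot 26 mm diameter for the lowest 4 mm, then a straight barrel 30 mm diameter from 6 to 46 mm above its underside, then a nose tapering to 18 mm. Round, so its yaw does not matter. Origin: centre of its underside; z up along its axis.
- well (a point): Centre of the floor of the round well in the middle of the lamp stand. The stand is a fixed aluminium block 90 x 90 mm, 26 mm high; the well is 35 mm diameter, 18 mm deep, its floor (this point) 8 mm above the bench. A black lamp housing 22 mm high adjoins the block's far (local +x) side, reaching from 44 to 89 mm from the well's axis. The x and y axes run along the block's sides, z is up.
- isolator (a joint): Angle of the isolator's bar handle: 0 = off (as it starts), 1.571 = on, growing as the handle turns clockwise seen from above, with a fixed stop at each end. Over-centre action: up to the middle (0.785) a spring pushes it back to off, beyond the middle it pushes on to on, with up to about 0.12 N m, plus 0.03 N m of friction; left past about 1.0 rad it snaps on to 1.571 by itself.
- handle_grip (a point): Point on the isolator's vertical turning axis, 82 mm above the bench, in its bar handle; turns with it: y along the bar, x across, z up. Black bar 70 mm long, 18 mm wide, 60 to 86 mm above the bench, centred on the axis on a hub of 32 mm diameter. The fixed cream box below is 90 x 90 mm, its top 50 mm above the bench; at off the bar lies along its left-right direction.
- dimmer_mark (a point): White line on the rim of the round black dimmer knob (48 mm diameter, 24 mm high) on a second fixed cream box of the same size (90 x 90 x 50 mm); this point is at the knob's top, 74 mm above the bench, 18 mm from the knob's axis in the direction of its own -x. Not to be turned.
- wide_objective: Short wide objective, 40 mm diameter, 46 mm tall, narrowing to 26 mm at the top, standing loose; too wide for the well. Origin: centre of its underside. To be left alone.
- stepped_objective: Short wide objective with a stepped barrel, 40 mm diameter below and 34 mm above, 40 mm tall, standing loose; too wide for the well. Origin: centre of its underside. To be left alone.
- chip_dish: Orange dish, 48 mm diameter, 14 mm high, with a small green chip in it, loose. Origin: centre of its underside. To be left alone.
- lens_tin: Round steel tin, 44 mm diameter, 17 mm high, loose. Origin: centre of its underside. To be left alone.
- screwdriver: Screwdriver with a red handle, 170 mm long, lying along its x axis, loose. To be left alone.
- hex_key: Dark steel hex key, 100 x 25 mm, 6 mm thick, lying flat along its x axis, loose. To be left alone.
Not all that is in view belongs to the job. What is shaped like the slim_objective but green or red is not meant.

How it is judged:
By the outcome, as a careful person would: the job done as asked, in the order asked, and still so for the second after the job is handed in, with the robot touching nothing.
It also fails if it takes over 54 s, if anything falls off the work surface, if the arm or the gripper's body presses on something with over 40 N, if the wrist force passes 120 N, or if a joint passes its speed limit or range.

### The arm

A 7-joint arm with a two-finger parallel gripper is mounted at the origin on the work surface. World frame = base frame: x ahead of the robot, y to its left, z up, the work surface at z = 0. Lengths are in m, angles in rad, forces in N, time in s.
With the tool pointing down it reaches from about 0.35 to 0.775 m from the base axis. Payload 3.1 kg.
Tool frame: the origin (TCP) lies at the very end of the fingers, on their centre line; the grasp point (between the pads) lies 19 mm behind it (pinch_z is the distance from the TCP to the grasp point, in m); z points along the fingers, y is the line along which they close (so a half turn about z gives the same grasp; the last joint's range is limited). The gripper opens to 85 mm and grips with 20 to 120 N. Pads are 22 mm wide; open, the fingers measure 114 mm over their backs; the gripper's body (76 mm by 85 mm) begins 54 mm behind the grasp point. The pads swing forward as they close: fully open they stand 13 mm farther back than shut.
Start: joints at [-1.375, 0.311, 0.014, 1.512, -0.004, 1.319, -0.027], TCP at [0.13, 0.535, 0.231] pointing down, gripper open.
Joint ranges: [-2.7, 2.7], [-0.3, 1.91], [-1.27, 1.3], [0.12, 2.57], [-1.44, 4.58], [0.2, 2.03], [-3.05, 3.05]. Speed limits (rad/s): [2.79, 2.79, 3.14, 3.14, 3.14, 3.14, 3.14].

### API

Orientations are given as a rotation vector (axis times angle).
In Python, from station import * gives the robot as it stands.
- The arm moves only by the tool carry_out, never from a script. Its argument "rows" is a list of rows, each a list of 4 numbers: the shift along the world's x, y, z in cm, then the turn about the world's z in rad. A call has 1 to 20 rows; each row shifts and turns the commanded pose from where the row before left it; what a row does not reach is not made up. A row lasts 1/8 s, in which the tool goes at most 62.5 mm and 10.7 degrees, less where a joint would pass 70% of its speed; a pose out of reach is approached as far as the arm can. A call with a gripper value outside its range is refused whole. "grip" is the finger opening in cm, from 0 to 8.54, set as the call begins (left out, the last holds). The fingers move at their own pace and stop on an object; the grip force is fixed at half the most. Time passes only in rows, so rows that do not move let the fingers close. It gives the time, the measured TCP pose, the force, the opening and the grip force at its end, in the units of the state.
- observe(): the state, without advancing time (a new reading comes with each control period).
- capture(name): name is "side" or "top" or "wrist"; returns the picture (400x640x3 uint8, red, green, blue); there is no depth.
- camera_model(name): a dict with "fx", "fy", "cx", "cy" (pixels), "xyz" and "rotation" of the camera in the world; the wrist camera has in their place "hand_eye" (4x4, takes a point from camera to tool coordinates, whose origin is the TCP and whose axes are the flange's). Camera axes: x right, y up, looking along -z (the intrinsics and any distortion apply to the point x, -y, -z); pixel columns grow to the right and rows downward; lengths in m; the calibration is good to about 2 mm. A picture is of the moment at which its call begins: read the wrist's pose just before it. camera_model takes no time and is no camera call.
- sign_off(): hands the job in; it is judged then, once.
The state is a dict: "t": time; "joint_positions": joint angles; "dq": joint speeds; "effort": joint torques, N m; "tcp_pos": TCP position; "tool_rot": TCP orientation; "ft_force": force on the tool from outside, world axes, zero at the start; "ft_torque": the same for the moment, N m; "opening": opening from 0.0 (shut) to 1.0 (fully open); "finger_force": force on a finger pad.
Only numpy, scipy, OpenCV 4.12 (cv2) and the standard library are available. Lean on these libraries where they do the work, as an engineer would, in place of code of your own. Each camera call takes 0.05 s, during which the arm holds its last target. There are 200 camera calls.

## Working session

There is one attempt and no reset: what is moved stays moved. The work goes in short steps, Python scripts to look and compute and a tool call to move; the robot and the scene stay as the last step left them, time stands still between calls to the robot, and variables do not carry over. Pictures are saved under pics/ and viewed, at most 10 in all, crops included, and the job is handed in when it is done.

Besides the shell and the picture viewer there is one more tool, called by a JSON object that holds its "op" and its "data". carry_out: Moves the arm, as the interface text tells. Its arguments: {"type":"object","properties":{"rows":{"type":"array","items":{"type":"array","items":{"type":"number"}}},"grip":{"type":"number"}},"required":["rows"]}

```bash
mkdir -p pics; python3 - <<'E'
from station import *
import cv2,numpy as np
s=observe();print(s)
for n in("top","side","wrist"):
    m=camera_model(n);print(n,m)
for n in("top","side","wrist"):
    cv2.imwrite(f"pics/{n}0.png",cv2.cvtColor(capture(n),cv2.COLOR_RGB2BGR))
E
```

```text
{'t': 0.0, 'joint_positions': array([-1.37471162,  0.31172306,  0.01399005,  1.51306846, -0.00443389,
        1.31918527, -0.02720569]), 'dq': array([ 1.92909382e-03, -1.30051435e-05, -1.00007531e-03,  8.55685649e-04,
       -7.40704858e-04, -9.63875219e-05, -7.24128886e-04]), 'effort': array([-3.57482577e-04, -3.79893851e+01,  1.45754381e-01, -2.30596429e+01,
        1.22038161e-02,  1.36046784e-02, -5.10738758e-07]), 'tcp_pos': array([0.12935655, 0.53382016, 0.23021788]), 'tool_rot': array([-0.37250561, -3.11920993,  0.00368046]), 'ft_force': array([ 0.36481677,  0.00633082, -0.00708397]), 'ft_torque': array([-0.00769649, -0.02689233,  0.02769305]), 'finger_force': 0.0, 'opening': 1.0017246009382168}
top {'fx': 440.5386211543715, 'fy': 440.5386211543715, 'cx': 318.7191926794899, 'cy': 198.82429476683345, 'xyz': array([ 0.36967318, -0.0230514 ,  1.06204965]), 'rotation': array([ 0.08713826, -0.11690606, -1.57212424])}
side {'fx': 425.6936356658583, 'fy': 425.6936356658583, 'cx': 325.22463501964876, 'cy': 196.9946592732952, 'xyz': array([ 0.20975226, -0.63939681,  0.68695529]), 'rotation': array([ 0.84157521, -0.202035  , -0.38762743])}
wrist {'fx': 334.48490747621327, 'fy': 334.48490747621327, 'cx': 322.9323787704387, 'cy': 198.0906662900056, 'hand_eye': array([[-3.33293075e-04,  9.58271217e-01,  2.85860392e-01,
         7.35393016e-02],
       [ 9.99999650e-01,  5.38910977e-04, -6.40627123e-04,
        -6.06880814e-04],
       [-7.67947836e-04,  2.85860078e-01, -9.58271061e-01,
        -1.42001150e-01],
       [ 0.00000000e+00,  0.00000000e+00,  0.00000000e+00,
         1.00000000e+00]])}
```

View pics/top0.png

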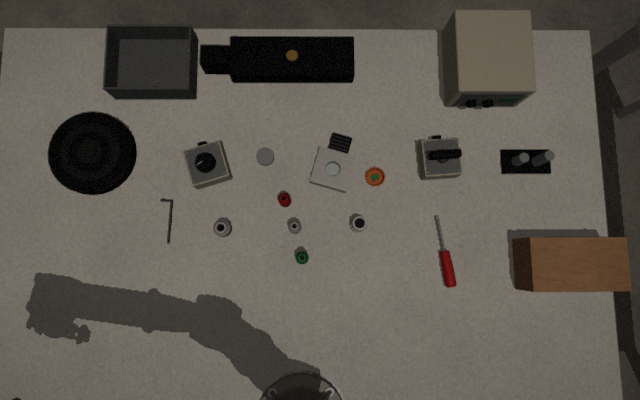

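View pics/side0.png

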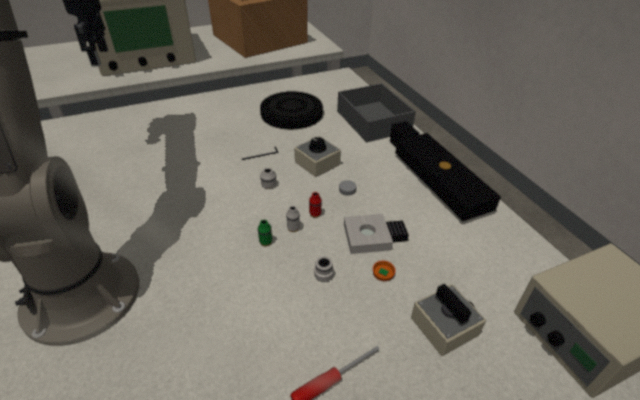

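The top view shows these candidates for the slim objective: red (284,199), bare grey (294,226) and green (302,257). The short wide ones are at (222,228) and (359,223). I choose the grey one at (294,226). The well is at about (333,169), the isolator bar at (444,155) and the dimmer at (206,162). Next I check this in one enlarged crop montage.

```bash
python3 - <<'E'
import cv2,numpy as np
t=cv2.imread("pics/top0.png");s=cv2.imread("pics/side0.png")
def c(im,x,y,w,h,f):
    return cv2.resize(im[y:y+h,x:x+w],None,fx=f,fy=f,interpolation=cv2.INTER_CUBIC)
a=c(t,270,125,100,145,4); b=c(t,410,125,65,65,4); d=c(s,250,185,65,65,4)
o=np.zeros((580,680,3),np.uint8);o[:,:400]=a;o[:260,410:670]=b;o[290:550,410:670]=d
o=np.clip(o*1.6,0,255).astype(np.uint8)
cv2.imwrite("pics/crop1.png",o)
E
```

```text
(no output)
```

View pics/crop1.png

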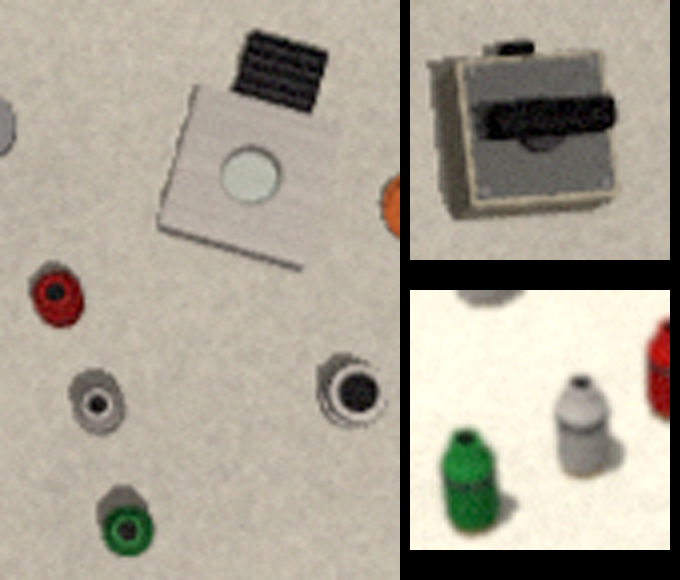

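View pics/wrist0.png

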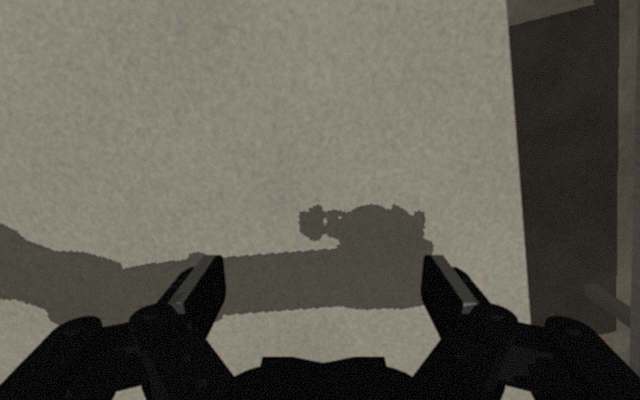

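The crop confirms it: the grey objective has its nose at full-image (294.3,226.0) in the top view, between red and green. The well mouth is at (332.7,169), with the block turned about 15° and the lamp on the far side. The black bar spans roughly (428–461,154). The wrist sees only the bench for now.

```bash
cat > h.py <<'E'
from station import *
import numpy as np,cv2
from scipy.spatial.transform import Rotation as R
def cam(n,s=None):
    m=camera_model(n)
    if n!="wrist": return m,np.array(m["xyz"]),R.from_rotvec(m["rotation"]).as_matrix()
    T=np.eye(4);T[:3,:3]=R.from_rotvec(s["tool_rot"]).as_matrix();T[:3,3]=s["tcp_pos"]
    T=T@m["hand_eye"];return m,T[:3,3],T[:3,:3]
def ray(n,u,v,z,s=None):
    m,o,r=cam(n,s)
    d=r@np.array([(u-m["cx"])/m["fx"],-(v-m["cy"])/m["fy"],-1.])
    return (o+d*(z-o[2])/d[2])[:2].round(4)
def proj(n,p,s=None):
    m,o,r=cam(n,s);q=r.T@(np.array(p)-o);return np.array([m["cx"]-m["fx"]*q[0]/q[2],m["cy"]+m["fy"]*q[1]/q[2]]).round(1)
E
python3 - <<'E'
from h import *
print("slim top",ray("top",294.3,226,.062),"side",ray("side",250+(580-410)/4,185+(382-290)/4,.062))
print("red",ray("top",284,198,.062),"green",ray("top",301.8,257.5,.062))
print("well",ray("top",332.7,169,.026))
a=ray("top",270+158/4,125+228/4,.026);b=ray("top",270+302/4,125+268/4,.026);c=ray("top",270+197/4,125+85/4,.026);print("block",a,b,c,np.degrees(np.arctan2(*(b-a)[[0,1]])),np.degrees(np.arctan2((c-a)[1],(c-a)[0])))
# isolator box top corners
for u,v in((463,57),(603,52),(472,207),(614,190)):print("box",ray("top",410+(u-410)/4,125+v/4,.05))
for u,v in((487,108),(612,95),(614,125),(490,138)):print("bar",ray("top",410+(u-410)/4,125+v/4,.086))
print("dim",ray("top",206,162,.074), "wide",ray("top",222,227,.046),"step",ray("top",359,223,.04))
E
```

```text
slim top [0.4382 0.0134] side [0.4395 0.0104]
red [0.5023 0.0371] green [ 0.3673 -0.0036]
well [ 0.5769 -0.0769]
block [ 0.5454 -0.0213] [ 0.5212 -0.1069] [ 0.6327 -0.045 ] -164.21385693653664 -15.188456976867911
box [ 0.6435 -0.291 ]
box [ 0.6466 -0.3746]
box [ 0.5533 -0.2931]
box [ 0.5633 -0.3773]
bar [ 0.604  -0.2942]
bar [ 0.6115 -0.3661]
bar [ 0.5941 -0.3665]
bar [ 0.5866 -0.2952]
dim [0.5839 0.2141] wide [0.4376 0.1799] step [ 0.4461 -0.1363]
```

{"op": "carry_out", "data": {"rows": [[2.5,-2.2,0,0.03],[2.5,-2.2,0,0.03],[2.5,-2.2,0,0.03],[2.5,-2.2,0,0.03],[2.5,-2.2,0,0.03],[2.5,-2.2,0,0.03],[2.0,-2.6,-0.5,0.03],[2.0,-2.6,-0.5,0.03],[2.0,-2.6,-0.5,0.03],[2.0,-2.6,-0.5,0.03],[1.5,-3,-0.5,0.03],[1.5,-3,-0.5,0.03],[1.5,-3,-0.5,0.03],[1.5,-3,-0.5,0.03],[1,-3,-0.5,0.03],[0.9,-3,-0.5,0.03],[0,-3,-1,0.03],[0,-3,-1,0.03],[0,-3.6,-1,0],[0,0,-1,0]], "grip": 7}}

```text
t: 2.65
tcp_pos: [0.4383, 0.0191, 0.141]
tool_rot: [0.463, -3.107, 0.002]
ft_force: [0.0, -0.1, 0.3]
opening: 0.825
finger_force: 0.0
```

```bash
python3 - <<'E'
from h import *
capture("top")
s=observe();im=capture("wrist");print(s["t"],s["tcp_pos"],R.from_rotvec(s["tool_rot"]).as_matrix().round(3),s["joint_positions"].round(2),s["opening"])
cv2.imwrite("pics/w1.png",im[:,:,::-1])
print(proj("wrist",[.4385,.012,.062],s),proj("wrist",[.4385,.012,0],s))
E
```

```text
2.7 [0.43726461 0.02129775 0.13964693] [[-0.956 -0.295 -0.003]
 [-0.295  0.956 -0.   ]
 [ 0.003  0.    -1.   ]] [-0.46  0.17  0.42  1.95 -0.08  1.04  1.86] 0.8219919924291595
[309.5 207.5] [312.2 185.3]
```

View pics/w1.png

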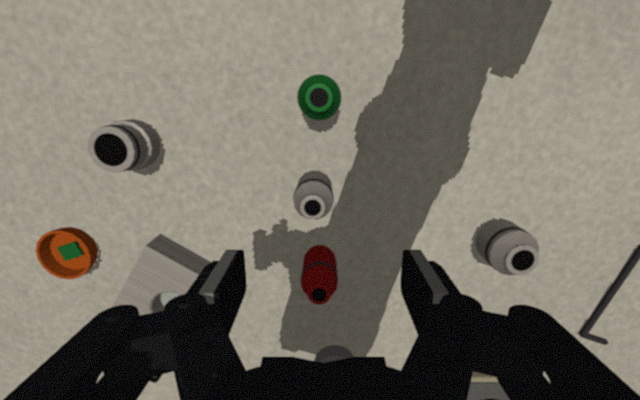

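The wrist view shows the grey objective's nose at (312,207), within 3 px of the prediction. Red is ahead of it and green behind, and the fingers lie across the free direction.

```bash
python3 - <<'E'
from h import *
s=observe();print(s["tcp_pos"])
g=cv2.imread("pics/w1.png",0)[195:220,298:326]
m=(g<45).astype(np.uint8);n,l,st,c=cv2.connectedComponentsWithStats(m);print(st,c)
k=1+np.argmax(st[1:,4]);u,v=c[k]+[298,195]
p=ray("wrist",u,v,.062,s);print(u,v,p,(p-s["tcp_pos"][:2])*100)
E
```

```text
[0.43732423 0.02266493 0.14014546]
[[  0   0  28  25 529]
 [  7   6  15  14 171]] [[13.32514178 11.90548204]
 [14.04093567 12.29239766]]
312.0409356725146 207.29239766081872 [0.4381 0.0151] [ 0.07757688 -0.75649327]
```

{"op": "carry_out", "data": {"rows": [[0.1,-0.8,0,0],[0,0,-2,0],[0,0,-2,0],[0,0,-2,0],[0,0,-2,0],[0,0,-1.5,0],[0,0,-1.5,0],[0,0,-1,0],[0,0,0,0],[0,0,0,0]]}}

```text
t: 4.0
tcp_pos: [0.44, 0.0145, 0.0217]
tool_rot: [-0.473, 3.105, -0.0]
ft_force: [-0.3, -0.3, -0.5]
opening: 0.821
finger_force: 0.0
```

{"op": "carry_out", "data": {"rows": [[0,0,0,0],[0,0,0,0],[0,0,0,0],[0,0,0,0],[0,0,0,0],[0,0,0,0],[0,0,0,0],[0,0,0,0]], "grip": 2}}

```text
t: 5.0
tcp_pos: [0.4399, 0.0146, 0.0219]
tool_rot: [-0.473, 3.105, 0.0]
ft_force: [-0.5, -0.1, 5.5]
opening: 0.331
finger_force: 58.9
```

{"op": "carry_out", "data": {"rows": [[0,0,0.5,0],[0,0,1,0],[0,0,2,0],[0,0,2,0],[0,0,2,0],[0,0,1.5,0],[0,0,0,0],[0,0,0,0]]}}

```text
t: 6.0
tcp_pos: [0.439, 0.0146, 0.1109]
tool_rot: [0.473, -3.105, -0.0]
ft_force: [-0.6, 0.6, -2.2]
opening: 0.329
finger_force: 59.2
```

```bash
python3 - <<'E'
from h import *
s=observe();im=capture("side");w=capture("wrist");print(s["t"],s["tcp_pos"],s["opening"],s["finger_force"],s["ft_force"])
o=np.zeros((400,760,3),np.uint8)
u,v=proj("side",s["tcp_pos"]).astype(int);print(u,v)
o[:,:400]=cv2.resize(im[v-50:v+50,u-50:u+50],(400,400),interpolation=cv2.INTER_CUBIC)
o[:300,410:760]=w[100:400,140:490]
cv2.imwrite("pics/lift.png",np.clip(o[:,:,::-1]*1.5,0,255))
E
```

```text
6.0 [0.43896095 0.0145864  0.11088787] 0.32895045089945796 59.235834991559386 [-0.5898194   0.62738865 -2.19177006]
290 189[ WARN:0@0.567] global loadsave.cpp:1063 imwrite_ Unsupported depth image for selected encoder is fallbacked to CV_8U.
```

View pics/lift.png

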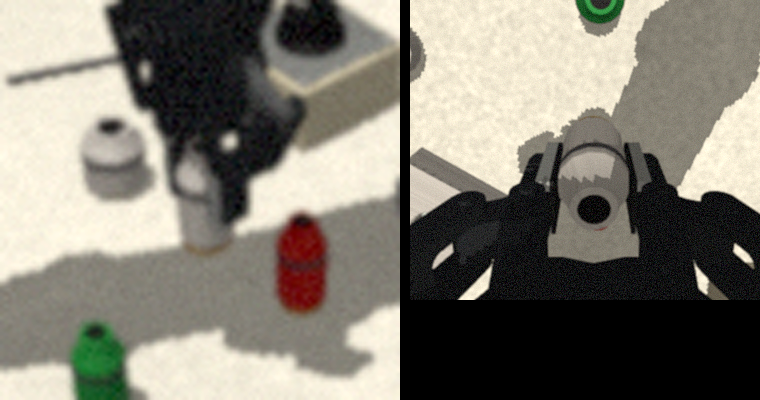

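The objective is held upright between the pads: side crop, foot at (207,248); wrist, nose at about full-image (325,308). I now measure how it sits relative to the TCP and refine the well.

```bash
python3 - <<'E'
from h import *
s=observe();w=capture("wrist")
g=cv2.cvtColor(w,cv2.COLOR_RGB2GRAY)[290:330,305:345]
n,l,st,c=cv2.connectedComponentsWithStats((g<40).astype(np.uint8));k=1+np.argmin([np.hypot(*(q-[20,18])) for q in c[1:]]);u,v=c[k]+[305,290]
p=ray("wrist",u,v,s["tcp_pos"][2]+.040,s);print(st[k],u,v,p,p-s["tcp_pos"][:2])
t=cv2.imread("pics/top0.png");t=cv2.resize(t[150:190,315:352],None,fx=8,fy=8,interpolation=cv2.INTER_CUBIC)
e=cv2.GaussianBlur(t,(0,0),4)
c=cv2.HoughCircles(e[:,:,1],cv2.HOUGH_GRADIENT,1,300,param1=40,param2=10,minRadius=45,maxRadius=75);print(c)
for q in c[0][:1]:
    u,v=315+(q[0]-3.5)/8,150+(q[1]-3.5)/8;print(u,v,q[2]/8,ray("top",u,v,.026))
E
```

```text
[  2   5  34  29 746] 323.6340482573727 308.9544235924933 [0.4365 0.0139] [-0.0022335 -0.0006096]
NoneTraceback (most recent call last):
  File "<stdin>", line 9, in <module>
TypeError: 'NoneType' object is not subscriptable
```

{"op": "carry_out", "data": {"rows": [[1,-0.4,0,0],[2,-0.6,0,0],[2.5,-0.8,0,0],[2.5,-0.8,0,0],[2.5,-0.8,0,0],[2.5,-0.8,0,0],[2.5,-0.8,0,0],[2,-0.8,0,0],[2,-0.7,0,0],[1,-0.5,0,0],[0,0,0,0],[0,0,0,0],[0,0,0,0]]}}

```text
t: 7.78
tcp_pos: [0.644, -0.0549, 0.1114]
tool_rot: [0.474, -3.105, -0.001]
ft_force: [0.0, -0.0, -1.2]
opening: 0.326
finger_force: 59.3
```

```bash
python3 - <<'E'
from h import *
s=observe();w=capture("wrist");print(s["t"],s["tcp_pos"],s["opening"],s["finger_force"])
cv2.imwrite("pics/w2.png",w[:,:,::-1]);print(proj("wrist",[.577,-.0762,.026],s))
E
```

```text
7.775 [ 0.64396441 -0.05486774  0.11137679] 0.32558144772402 59.26586440298706
[322.2 103.7]
```

View pics/w2.png

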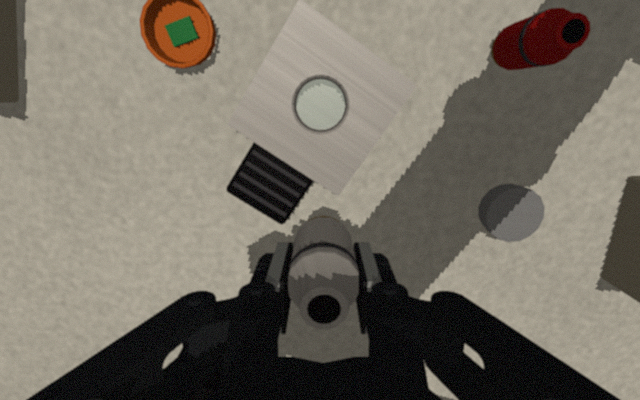

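The wrist view shows the well mouth ring centred near (320,104), against (322,104) predicted. I fit the ring.

```bash
python3 - <<'E'
from h import *
s=observe()
g=cv2.imread("pics/w2.png",0);x0,y0=280,62;g=cv2.GaussianBlur(cv2.resize(g[y0:146,x0:362],None,fx=4,fy=4,interpolation=cv2.INTER_CUBIC),(0,0),3)
m=(g<105).astype(np.uint8)
print(np.percentile(g,[2,10,50,90]))
cs,_=cv2.findContours(m,cv2.RETR_EXTERNAL,cv2.CHAIN_APPROX_NONE)
for c in cs:
    if len(c)>150:
        h=cv2.convexHull(c);e=cv2.fitEllipse(h);u,v=x0+(e[0][0]-1.5)/4,y0+(e[0][1]-1.5)/4
        p=ray("wrist",u,v,.026,s);print(u,v,np.array(e[1])/4,e[2],p,"axis off", s["tcp_pos"])
E
```

```text
[ 89. 125. 157. 168.]
319.96148681640625 103.41714477539062 [54.40271759 56.24962997] 0.7882830500602722 [ 0.5774 -0.0777] axis off [ 0.6440848  -0.05489813  0.11147353]
```

{"op": "carry_out", "data": {"rows": [[-1,-0.4,0,0],[-2,-0.6,0,0],[-2,-0.6,0,0],[-1,-0.4,0,0],[-0.5,-0.2,0,0],[0,0,-1,0],[0,0,-1.5,0],[0,0,-1.5,0],[0,0,-1,0],[0,0,-0.6,0],[0,0,0,0],[0,0,0,0],[0,0,0,0]]}}

```text
t: 9.45
tcp_pos: [0.5801, -0.0776, 0.0559]
tool_rot: [-0.473, 3.104, -0.0]
ft_force: [-0.8, 0.7, -1.9]
opening: 0.329
finger_force: 59.3
```

```bash
python3 - <<'E'
from h import *
s=observe();print(s["tcp_pos"],s["ft_force"],s["ft_torque"])
E
```

```text
[ 0.5800502  -0.07755288  0.05593636] [-0.80257999  0.66800287 -1.88222092] [-0.00017325  0.00671477 -0.00975599]
```

{"op": "carry_out", "data": {"rows": [[-0.1,0.1,0,0],[0,0,-0.3,0],[0,0,-0.3,0],[0,0,-0.3,0],[0,0,-0.3,0],[0,0,-0.3,0],[0,0,0,0]]}}

```text
t: 10.32
tcp_pos: [0.5783, -0.0764, 0.0399]
tool_rot: [0.473, -3.105, -0.0]
ft_force: [-0.7, 0.5, -0.5]
opening: 0.328
finger_force: 59.3
```

{"op": "carry_out", "data": {"rows": [[0,0,-0.2,0],[0,0,-0.2,0],[0,0,-0.2,0],[0,0,-0.2,0],[0,0,-0.1,0],[0,0,0,0],[0,0,0,0]]}}

```text
t: 11.2
tcp_pos: [0.5786, -0.0765, 0.0314]
tool_rot: [-0.473, 3.106, -0.0]
ft_force: [-0.3, -0.2, -1.2]
opening: 0.33
finger_force: 59.3
```

{"op": "carry_out", "data": {"rows": [[0,0,-0.1,0],[0,0,-0.1,0],[0,0,0,0],[0,0,0,0]]}}

```text
t: 11.7
tcp_pos: [0.5788, -0.0765, 0.03]
tool_rot: [-0.473, 3.105, 0.0]
ft_force: [-1.5, 0.6, 5.9]
opening: 0.329
finger_force: 59.9
```

Contact is at about 7 N, at the expected floor height, so it is seated. Release and withdraw.

{"op": "carry_out", "data": {"rows": [[0,0,0,0],[0,0,0,0],[0,0,0,0],[0,0,0,0],[0,0,0,0]], "grip": 5.5}}

```text
t: 12.32
tcp_pos: [0.5785, -0.0765, 0.0292]
tool_rot: [0.473, -3.106, -0.0]
ft_force: [0.6, 0.7, -0.2]
opening: 0.647
finger_force: 0.0
```

{"op": "carry_out", "data": {"rows": [[0,0,0.5,0],[0,0,1,0],[0,0,2,0],[0,0,3,0],[0,0,3,0],[0,0,3,0],[0,0,2.5,0],[0,0,0,0],[0,0,0,0]]}}

```text
t: 13.45
tcp_pos: [0.578, -0.0763, 0.1788]
tool_rot: [0.473, -3.105, -0.001]
ft_force: [-0.1, 0.2, 0.2]
opening: 0.644
finger_force: 0.0
```

```bash
python3 - <<'E'
from h import *
s=observe();w=capture("wrist");im=capture("side");print(s["t"],s["tcp_pos"],s["joint_positions"].round(2))
u,v=proj("side",[.577,-.077,.03]).astype(int);print(u,v)
o=np.zeros((400,760,3),np.uint8)
o[:,:400]=cv2.resize(im[v-40:v+40,u-40:u+40],(400,400),interpolation=cv2.INTER_CUBIC)
o[:300,410:760]=w[50:350,140:490]
cv2.imwrite("pics/placed.png",np.clip(o[:,:,::-1].astype(float)*1.5,0,255).astype(np.uint8))
print(proj("wrist",[.577,-.077,.07],s))
E
```

```text
13.45 [ 0.57801483 -0.07632435  0.17884316] [-0.22  0.43  0.45  1.51 -0.2   1.24  2.14]
366 227
[322.4 195.3]
```

View pics/placed.png

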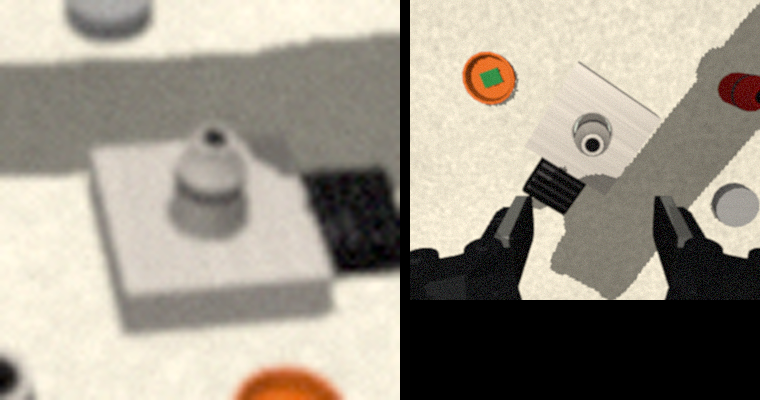

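The objective stands upright in the well, with its nose in the wrist view at (322,195), as predicted for fully down. Next I go above the isolator.

{"op": "carry_out", "data": {"rows": [[0.1,-0.6,0,-0.1],[0.1,-1.2,0,-0.12],[0.2,-1.8,0,-0.12],[0.2,-1.8,0,-0.12],[0.2,-2,0,-0.12],[0.2,-2,0,-0.12],[0.2,-2,0,-0.12],[0.2,-2,0,-0.12],[0.2,-2,0,-0.12],[0.2,-2,0,-0.12],[0.2,-2,0,-0.12],[0.1,-1.8,0,-0.12],[0.1,-1.8,0,-0.12],[0,-1.5,0,-0.12],[0,-1,0,-0.12],[0,0,0,0],[0,0,0,0],[0,0,0,0]]}}

```text
t: 15.8
tcp_pos: [0.6008, -0.3305, 0.1791]
tool_rot: [-2.113, -2.324, -0.001]
ft_force: [0.5, 0.0, 0.7]
opening: 0.646
finger_force: 0.0
```

```bash
python3 - <<'E'
from h import *
s=observe();w=capture("wrist");print(s["t"],s["tcp_pos"],s["joint_positions"].round(2),R.from_rotvec(s["tool_rot"]).as_matrix().round(3))
cv2.imwrite("pics/w3.png",np.clip(w[:,:,::-1].astype(float)*1.5,0,255).astype(np.uint8));print(proj("wrist",[.601,-.331,.086],s))
E
```

```text
15.8 [ 0.60081749 -0.33047805  0.17905757] [ 0.05  0.74  0.83  1.18 -0.53  1.43  0.91] [[-0.095  0.995 -0.   ]
 [ 0.995  0.095  0.001]
 [ 0.001  0.    -1.   ]]
[324.3 202.2]
```

View pics/w3.png

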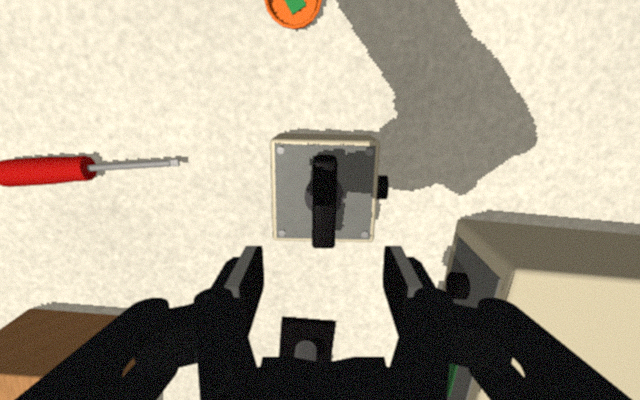

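The bar is centred at (323.5,202) and lies along the image vertical, so both position and yaw match. An instrument stands to the right, so I check its front face for clearance.

```bash
python3 - <<'E'
from h import *
s=observe()
for z in(0,.05):print(z,ray("top",450,106,z),ray("top",490,106,z))
for z in(.1,.15,.2):print(z,ray("top",490,94,z))
print(ray("wrist",457,285,.05,s),ray("wrist",460,222,.13,s))
g=cv2.cvtColor(cv2.imread("pics/w3.png"),cv2.COLOR_BGR2GRAY)
for r in range(165,245,12):
    q=np.where(g[r,300:345]<35)[0]+300;print(r,q.min() if len(q) else None,q.max() if len(q) else None)
for v in(155,247):print(ray("wrist",323.5,v,.086,s))
E
```

```text
0 [ 0.7429 -0.375 ] [ 0.7431 -0.4763]
0.05 [ 0.7254 -0.3584] [ 0.7255 -0.455 ]
0.1 [ 0.7364 -0.4353]
0.15 [ 0.7174 -0.4138]
0.2 [ 0.6983 -0.3924]
[ 0.731  -0.4099] [ 0.6831 -0.3224]
165 313 336
177 313 336
189 308 337
201 313 337
213 313 335
225 314 334
237 313 333
[ 0.5972 -0.2965]
[ 0.6039 -0.3671]
```

{"op": "carry_out", "data": {"rows": [[0,-0.1,-1,0],[0,0,-2,0],[0,0,-2,0],[0,0,-2,0],[0,0,-2,0],[0,0,-1.5,0],[0,0,-1,0],[0,0,0,0],[0,0,0,0]]}}

```text
t: 16.98
tcp_pos: [0.601, -0.333, 0.0651]
tool_rot: [2.115, 2.321, 0.0]
ft_force: [0.5, -0.8, 0.8]
opening: 0.645
finger_force: 0.0
```

{"op": "carry_out", "data": {"rows": [[0,0,0,0],[0,0,0,0],[0,0,0,0],[0,0,0,0],[0,0,0,0],[0,0,0,0],[0,0,0,0]], "grip": 1}}

```text
t: 17.85
tcp_pos: [0.6017, -0.3326, 0.0653]
tool_rot: [2.114, 2.321, 0.002]
ft_force: [3.0, 0.4, 4.7]
opening: 0.195
finger_force: 62.6
```

{"op": "carry_out", "data": {"rows": [[0,0,0,-0.05],[0,0,0,-0.1],[0,0,0,-0.1],[0,0,0,-0.1],[0,0,0,-0.1],[0,0,0,0]]}}

```text
t: 18.6
tcp_pos: [0.6025, -0.3327, 0.0652]
tool_rot: [2.575, 1.793, 0.002]
ft_force: [5.1, -0.7, 4.8]
opening: 0.2
finger_force: 61.8
```

{"op": "carry_out", "data": {"rows": [[0,0,0,-0.1],[0,0,0,-0.1],[0,0,0,-0.1],[0,0,0,-0.1],[0,0,0,-0.1],[0,0,0,-0.1],[0,0,0,-0.1],[0,0,0,-0.1],[0,0,0,-0.1],[0,0,0,-0.08],[0,0,0,0],[0,0,0,0]]}}

```text
t: 20.1
tcp_pos: [0.6035, -0.3338, 0.0653]
tool_rot: [3.114, 0.37, 0.008]
ft_force: [8.0, -2.6, 2.1]
opening: 0.199
finger_force: 61.6
```

{"op": "carry_out", "data": {"rows": [[0,0,0,0],[0,0,0,0],[0,0,0,0],[0,0,0,0],[0,0,0,0],[0,0,0,0]], "grip": 5.5}}

```text
t: 20.85
tcp_pos: [0.6005, -0.3324, 0.0643]
tool_rot: [-3.12, -0.367, 0.0]
ft_force: [-0.3, 0.1, 0.1]
opening: 0.646
finger_force: 0.0
```

{"op": "carry_out", "data": {"rows": [[0,0,0.5,0],[0,0,1,0],[0,0,2,0],[0,0,3,0],[0,0,3,0],[0,0,2.5,0],[0,0,0,0],[0,0,0,0]]}}

```text
t: 21.85
tcp_pos: [0.6004, -0.3323, 0.1842]
tool_rot: [-3.12, -0.366, -0.0]
ft_force: [0.0, -0.1, -0.4]
opening: 0.649
finger_force: 0.0
```

```bash
python3 - <<'E'
from h import *
s=observe();w=capture("wrist");im=capture("side");print(s["t"],s["tcp_pos"],s["ft_force"],2*np.arctan2(s["tool_rot"][1],s["tool_rot"][0]))
o=np.zeros((600,640,3),np.uint8);o[:280]=w[:280];o[290:,:]=cv2.resize(im[60:370,:],(640,310))
cv2.imwrite("pics/end.png",np.clip(o[:,:,::-1].astype(float)*1.5,0,255).astype(np.uint8))
E
```

```text
21.85 [ 0.60040211 -0.33229321  0.18419238] [ 0.00875572 -0.05168313 -0.39108024] -6.04947212253502
```

View pics/end.png

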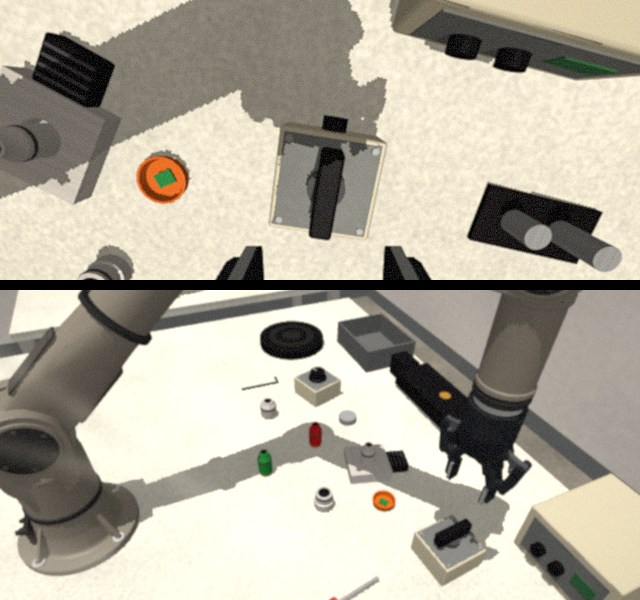

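The bar now lies parallel to the box's fore-aft sides (wrist, (332,150) to (320,238)), so it has snapped to on. The objective stands in the well, everything else is where it was, and the gripper is clear.

```bash
python3 -c "
from station import *
print(sign_off())"
```

```text
the job is handed in; nothing more can be done
None
```

The slim grey objective stands upright, nose up and fully down in the well and released; after that the isolator was turned clockwise and snapped to on, and the job was handed in at about 22 s.

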